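# Unnest two screening cans and sort them into their size rows

### The arm

A 7-joint arm with a two-finger parallel gripper is mounted at the origin on the work surface. World frame = base frame: x ahead of the robot, y to its left, z up, the work surface at z = 0. Lengths are in m, angles in rad, forces in N, time in s.
With the tool pointing down it reaches from about 0.375 to 0.925 m from the base axis. Payload 3.1 kg.
Tool frame: the origin (TCP) lies between the finger pads; the fingertips stand 19 mm ahead of it and the grasp point (between the pads) is the TCP; z points along the fingers, y is the line along which they close (so a half turn about z gives the same grasp; the last joint's range is limited). The gripper opens to 85 mm and grips with 20 to 120 N. Pads are 22 mm wide; open, the fingers measure 114 mm over their backs; the gripper's body (76 mm by 85 mm) begins 54 mm behind the grasp point. The pads swing forward as they close: fully open they stand 13 mm farther back than shut.
Start: joints at [1.057, 0.383, 0.044, 1.598, -0.018, 1.161, -0.05], TCP at [0.263, -0.595, 0.25] pointing down, gripper open.
Joint ranges: [-2.61, 2.61], [-0.41, 2.15], [-1.48, 1.57], [0, 2.5], [-1.57, 4.71], [0.05, 1.97], [-2.85, 2.85]. Speed limits (rad/s): [2.79, 2.79, 3.14, 3.14, 3.14, 3.14, 3.14].

### API

Orientations are given as a unit quaternion [x, y, z, w].
In Python, from bench import move_ptp, movel, move_j, move_gripper, pause, inverse_kinematics, read_camera, camera_params, MotionError, sign_off, look_for, tip_of, read_time_s, read_qpos, read_joint_vel, read_effort, read_eef_pos, read_tcp_rot, read_ft_force, read_ft_torque, read_finger_gap, read_grasp_force gives the robot as it stands. Calls block until the motion is done:
- move_ptp(position, orientation): joint-space move of the TCP to a pose.
- movel(position, orientation=None, speed=0.15): straight line of the TCP; orientation=None keeps the orientation; speed is the mean speed in m/s.
- move_j(angles): joint-space move.
- move_gripper(opening, effort=None): finger opening in m; effort is the grip in N (None keeps the last); returns when the fingers have stopped.
- pause(seconds).
- inverse_kinematics(position, orientation): joint angles nearest the present ones, or None.
- read_camera(name): name is "scene" or "top"; returns the picture (480x640x3 uint8, red, green, blue); there is no depth.
- camera_params(name): a dict with "K" (3x3 intrinsics, pixels), "camera_from_world" (4x4, takes a point from world to camera coordinates). Camera axes: x right, y down, z forward; pixel columns grow to the right and rows downward; lengths in m; the calibration is good to about 2 mm. A picture is of the moment at which its call begins. camera_params takes no time and is no camera call.
A pose or a line that the arm cannot do raises MotionError and nothing moves.
- sign_off(): hands the job in; it is judged then, once.
Trained networks look in the newest picture that a camera, given by its name, has taken for a name from the list of things; names that differ only in an ending like _2 or _b are one class to them, and where a whole thing is asked for, a point or a joint stands for the part that bears it (a point fixed in the world has none). Each returns a list of dicts, best first, with "confidence" (0 to 1); they miss things now and then, are a little off and sometimes report something else, mostly with a low value. They report only what shows in the picture. A call takes as long as a camera call. They do not tell look-alikes from the thing itself.
- look_for(camera, name): "at" ([column, row] in pixels, amid what is visible of it).
- tip_of(camera, name): "at" ([column, row] in pixels: a listed point, or the origin of a listed thing).
Readings, each from a call of its own:
- read_time_s(): time.
- read_qpos(): joint angles.
- read_joint_vel(): joint speeds.
- read_effort(): joint torques, N m.
- read_eef_pos(): TCP position.
- read_tcp_rot(): TCP orientation.
- read_ft_force(): force on the tool from outside, world axes, zero at the start.
- read_ft_torque(): the same for the moment, N m.
- read_finger_gap(): finger opening in m.
- read_grasp_force(): force on a finger pad.
Only numpy, scipy, OpenCV 4.12 (cv2) and the standard library are available. Lean on these libraries where they do the work, as an engineer would, in place of code of your own. Each camera call takes 0.05 s, during which the arm holds its last target. There are 200 camera calls.

### The job

Turn the holder's quarter-turn keeper fully open and leave it open. Pull the inner can straight up out of the wide one, which must stay standing in the holder meanwhile, then put each of the two cans into the tray that already holds a can of its own size: standing flat on the tray's floor, open end up, set down and not dropped. Leave the cans already in the trays, the solder spool and the screwdriver where they are.

Things in the scene. Friction and masses are not known exactly. Their poses are not given: they have to be found in the camera images.
- mid_center (a point): The middle-sized can to sort, about 0.14 kg, standing inside the wide can at the start: square aluminium screening can, 50 x 50 mm and 92 mm tall, walls and floor 2.5 mm, open at the top. Point at its centre, half-way up; z towards the open end, x and y square to its sides. It rests on the wide can's floor, 39 mm proud of its rim, with 4 mm of play all round, turned a little in it.
- wide_center (a point): The wide, low can to sort, about 0.12 kg, standing in the holder at the start: square aluminium screening can, 64 x 64 mm and 55 mm tall, walls and floor 2.5 mm, open at the top. Point at its centre, half-way up; z towards the open end, x and y square to its sides.
- holder: Fixed holder: black base 12 mm thick, 110 mm wide (y), x from -55 to +115 mm. Origin on the bench under the pocket's centre; x points to the keeper's post, z up. The wide can stands loosely on the base between four low stops (40 mm long, mid-side, inner faces 35 mm from the centre, tops 20 mm above the bench). Steel post, 22 mm diameter, 117 mm tall, at x = +80 mm.
- keeper (a joint): Keeper angle about the post's vertical axis, rad: 0 closed (bar over the nest, blocking it), 1.571 fully open (bar square to the holder's x). Hard stops at both; starts at 0 to 0.25. Opening is clockwise from above: handle from the holder's +x side of the post to its -y side, bar's nest end to the +y side. Light friction (0.06 N m, 1 to 2 N at the handle); stays where left.
- keeper_handle (a point): Centre of the keeper's handle: upright black round grip, 18 mm diameter, 45 mm tall, top 172 mm above the bench, 58 mm from the turning axis, on the other side of the post from the nest. It stands on the steel bar (22 mm wide, from 117 to 127 mm above the bench), which reaches 100 mm from the axis on the nest side and 68 mm on the handle side.
- keeper_pivot (a point): Point on the keeper's vertical turning axis, at the underside of the bar, 117 mm above the bench. Fixed to the holder.
- row_slim: Row of the slim cans: fixed shallow grey tray, 210 mm long (x) by 100 mm wide (y), walls 3 mm thick and 12 mm high, floor top 3 mm above the bench. Origin on the bench under its centre; z up. A slim sample can stands in its +x half about 55 mm from the centre; the -x half is free. The three trays are alike and lie side by side in any order.
- row_mid: Row of the middle-sized cans: fixed shallow grey tray, 210 mm long (x) by 100 mm wide (y), walls 3 mm thick and 12 mm high, floor top 3 mm above the bench. Origin on the bench under its centre; z up. A middle-sized sample can stands in its +x half about 55 mm from the centre; the -x half is free. The three trays are alike and lie side by side in any order.
- row_wide: Row of the wide cans: fixed shallow grey tray, 210 mm long (x) by 100 mm wide (y), walls 3 mm thick and 12 mm high, floor top 3 mm above the bench. Origin on the bench under its centre; z up. A wide sample can stands in its +x half about 55 mm from the centre; the -x half is free. The three trays are alike and lie side by side in any order.
- sample_slim_center (a point): Sample can already in its row, to be left alone: square aluminium screening can, 38 x 38 mm and 115 mm tall, walls and floor 2.5 mm, open at the top. Point at its centre, half-way up; z towards the open end, x and y square to its sides.
- sample_mid_center (a point): Sample can already in its row, to be left alone: square aluminium screening can, 50 x 50 mm and 92 mm tall, walls and floor 2.5 mm, open at the top. Point at its centre, half-way up; z towards the open end, x and y square to its sides.
- sample_wide_center (a point): Sample can already in its row, to be left alone: square aluminium screening can, 64 x 64 mm and 55 mm tall, walls and floor 2.5 mm, open at the top. Point at its centre, half-way up; z towards the open end, x and y square to its sides.
- spool_mid (a point): Bystander: grey solder spool, 56 mm diameter, 42 mm tall, on the bench between the holder and the trays. Point at its centre.
- screwdriver_grip (a point): Bystander: screwdriver 180 mm long, lying on the bench; point on its handle.
Not all that is in view belongs to the job. What is shaped like the row_wide but turquoise is not meant. Leave any purple look-alike of the holder alone.

How it is judged:
On the way, in this order (a step that is already met when the one before it is completed fails the run):
1. the keeper is turned fully open (value of joint keeper above 1.4 rad), for 0.1 s.
2. the inner can is pulled clear of the wide can, which still stands in the holder (z of mid_center in the frame of wide_center above 0.08 m and angle between wide_center's own z axis and vertical below 0.15 rad and horizontal distance between wide_center and holder below 0.02 m and z of wide_center in the frame of holder below 0.055 m), for 0.1 s.
At the end, for the whole second after the job is handed in: Keeper above 1.35 rad. Middle-sized and wide can each upright (0.1 rad), open end up, flat on the floor of the tray of their size (height within 5 mm; centre within 90 mm lengthwise, 40 mm sideways of the tray's centre), released, at rest. Sample cans upright (0.1 rad) (value of joint keeper above 1.35 rad and z of mid_center in the frame of row_mid between 0.044 and 0.054 m and x of mid_center in the frame of row_mid between -0.09 and 0.09 m and y of mid_center in the frame of row_mid between -0.04 and 0.04 m and angle between each of mid_center, wide_center, sample_slim_center, sample_mid_center, sample_wide_center's own z axis and vertical below 0.1 rad and linear speed of each of mid, wide below 0.02 m/s and contact force between each of mid, wide and the fingers below 0.1 N and z of wide_center in the frame of row_wide between 0.0255 and 0.0355 m and x of wide_center in the frame of row_wide between -0.09 and 0.09 m and y of wide_center in the frame of row_wide between -0.04 and 0.04 m); the robot touches nothing.
It fails at once if a sample can is shifted more than 30 mm (distance of any of sample_slim_center, sample_mid_center, sample_wide_center from where it was at the start of the episode above 0.03 m).
It fails at once if the spool or the screwdriver is shifted more than 50 mm (distance of any of spool_mid, screwdriver_grip from where it was at the start of the episode above 0.05 m).
It fails at once if a can is dropped (falls freely at more than 0.7 m/s) ((linear speed of mid above 0.7 m/s and contact force between mid and the fingers below 0.05 N and contact force between mid and the arm below 0.05 N) or (linear speed of wide above 0.7 m/s and contact force between wide and the fingers below 0.05 N and contact force between wide and the arm below 0.05 N)).
It also fails if it takes over 69 s, if anything falls off the work surface, if the arm or the gripper's body presses on something with over 40 N, if the wrist force passes 120 N, or if a joint passes its speed limit or range.

## Working session

There is one attempt and no reset: what is moved stays moved. The work goes in short steps, each a Python script; the robot and the scene stay as the last script left them, time stands still between calls to the robot, and variables do not carry over. Pictures are saved under pics/ and viewed, at most 10 in all, crops included, and the job is handed in when it is done.

```bash
mkdir -p pics
cat > h.py <<'E'
from bench import *
import numpy as np, cv2
from scipy.spatial.transform import Rotation as R
def ray(cam,px,z):
    p=camera_params(cam);K=np.array(p["K"]);T=np.array(p["camera_from_world"])
    d=T[:3,:3].T@np.linalg.inv(K)@np.array([px[0],px[1],1.]);c=-T[:3,:3].T@T[:3,3]
    return c+d*(z-c[2])/d[2]
def proj(cam,P):
    p=camera_params(cam);K=np.array(p["K"]);T=np.array(p["camera_from_world"])
    q=K@(T[:3,:3]@np.array(P)+T[:3,3]);return q[:2]/q[2]
def down(yaw): # tool z down, tool y (closing line) at world angle yaw
    y=np.array([np.cos(yaw),np.sin(yaw),0]);z=np.array([0,0,-1.]);x=np.cross(y,z)
    return R.from_matrix(np.c_[x,y,z]).as_quat()
def save(cam,name):
    im=read_camera(cam);cv2.imwrite(f"pics/{name}.png",im[:,:,::-1]);return im
E
python3 - <<'E'
from h import *
for c in("top","scene"): save(c,c+"0"); p=camera_params(c);T=np.array(p["camera_from_world"]);print(c,np.round(-T[:3,:3].T@T[:3,3],3),p["K"][0][0])
Z=dict(mid_center=.0605,wide_center=.0395,holder=0,keeper_handle=.1495,keeper_pivot=.117,row_slim=0,row_mid=0,row_wide=0,sample_slim_center=.0605,sample_mid_center=.049,sample_wide_center=.0305,spool_mid=.021,screwdriver_grip=.01)
for n,z in Z.items():
  for c in("top","scene"):
    for d in tip_of(c,n)[:4]: print(n,c,np.round(d["at"],0),round(d["confidence"],2),np.round(ray(c,d["at"],z)[:2],3))
E
```

```text
top [ 0.288 -0.036  1.018] 470.6147186654208
scene [0.948 0.176 0.945] 526.8458647392347
mid_center top [458. 252.] 0.91 [ 0.422 -0.322]
mid_center scene [214. 190.] 0.74 [ 0.429 -0.306]
wide_center top [452. 252.] 0.84 [ 0.424 -0.315]
holder top [443. 253.] 0.76 [ 0.427 -0.306]
holder top [438. 372.] 0.75 [ 0.174 -0.288]
holder scene [278. 129.] 0.73 [ 0.17  -0.294]
holder scene [385. 355.] 0.7 [0.591 0.148]
holder scene [216. 207.] 0.6 [ 0.434 -0.31 ]
keeper_handle top [465. 173.] 0.93 [ 0.561 -0.315]
keeper_handle top [460. 309.] 0.76 [ 0.304 -0.294]
keeper_handle scene [239. 125.] 0.61 [ 0.317 -0.297]
keeper_handle scene [164. 212.] 0.59 [ 0.565 -0.313]
keeper_handle scene [458. 366.] 0.45 [0.617 0.261]
keeper_pivot top [456. 336.] 0.6 [ 0.253 -0.294]
keeper_pivot top [464. 207.] 0.55 [ 0.503 -0.319]
keeper_pivot scene [188. 200.] 0.72 [ 0.507 -0.308]
keeper_pivot scene [256. 118.] 0.57 [ 0.256 -0.294]
row_slim top [306. 210.] 0.97 [ 0.52  -0.006]
row_slim top [460. 202.] 0.24 [ 0.541 -0.35 ]
row_slim scene [328. 296.] 0.58 [0.526 0.   ]
row_mid top [242. 196.] 0.75 [0.551 0.137]
[... 221 characters left out ...]
207]
row_wide scene [188. 198.] 0.52 [ 0.438 -0.379]
sample_slim_center top [310. 173.] 0.68 [ 0.587 -0.016]
sample_slim_center top [181. 166.] 0.24 [0.6   0.257]
sample_slim_center scene [314. 304.] 0.83 [ 0.578 -0.005]
sample_mid_center top [231. 163.] 0.96 [0.612 0.154]
sample_mid_center scene [386. 356.] 0.94 [0.612 0.151]
sample_wide_center top [178. 168.] 0.94 [0.606 0.272]
sample_wide_center scene [450. 381.] 0.63 [0.6  0.27]
sample_wide_center scene [295. 232.] 0.39 [ 0.435 -0.116]
spool_mid top [358. 249.] 0.75 [ 0.431 -0.12 ]
spool_mid scene [292. 232.] 0.82 [ 0.433 -0.124]
screwdriver_grip top [371. 112.] 0.68 [ 0.748 -0.152]
screwdriver_grip scene [203. 359.] 0.95 [ 0.743 -0.151]
```

View pics/top0.png

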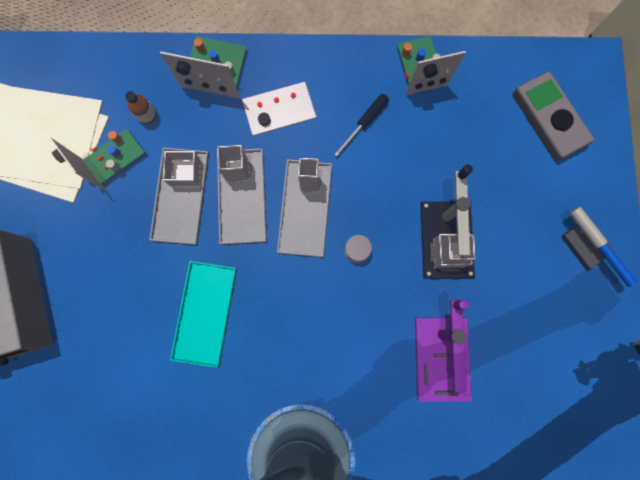

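View pics/scene0.png

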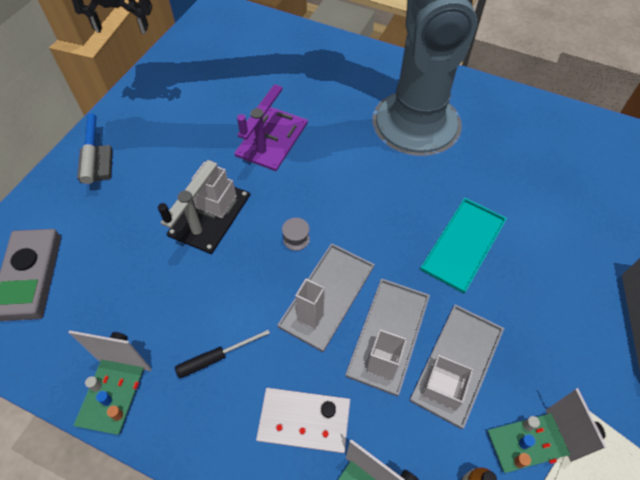

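Run:
```python
import cv2
t=cv2.imread("pics/top0.png");a=t[150:300,400:520];a=cv2.resize(a,None,fx=4,fy=4,interpolation=2)
cv2.imwrite("pics/crop1.png",a)
```

```text
(no output)
```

View crop.

View pics/crop1.png

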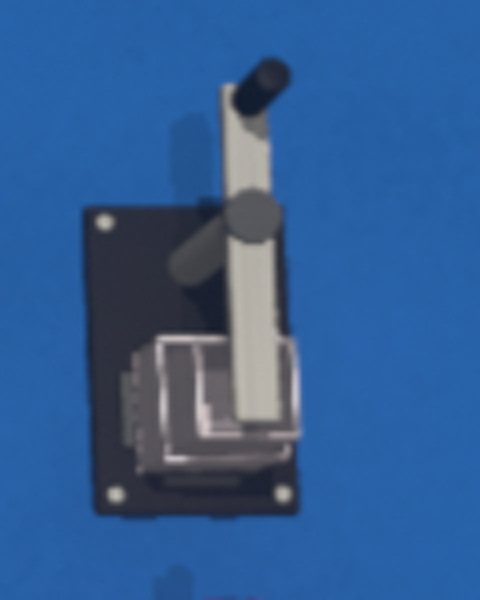

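Run:
```python
from h import *
t=cv2.imread("pics/top0.png");hsv=cv2.cvtColor(t,cv2.COLOR_BGR2HSV).astype(int)
# holder base: dark
def rect(mask,x0,x1,y0,y1,z,nm):
    m=np.zeros(mask.shape,np.uint8);m[y0:y1,x0:x1]=mask[y0:y1,x0:x1]
    m=cv2.morphologyEx(m,cv2.MORPH_OPEN,np.ones((3,3),np.uint8))
    n,l,s,_=cv2.connectedComponentsWithStats(m);k=1+np.argmax(s[1:,4])
    ys,xs=np.where(l==k);P=np.array([ray("top",(x,y),z)[:2] for x,y in zip(xs,ys)])
    r=cv2.minAreaRect((P*1000).astype(np.float32));print(nm,np.round(r[0],1),np.round(r[1],1),round(r[2],2),s[k,4])
dark=((hsv[:,:,2]<70)).astype(np.uint8)
rect(dark,415,485,195,285,.012,"holder")
gray=((hsv[:,:,1]<60)&(hsv[:,:,2]>70)).astype(np.uint8)
for nm,b in dict(slim=(272,336,150,262),mid=(214,270,140,250),wide=(145,210,140,250)).items():
    rect(gray,*b[:2],*b[2:],.012,nm)
```

```text
holder [ 453.7 -307.6] [169.7 106.4] 5.99 1646Traceback (most recent call last):
  File "<stdin>", line 14, in <module>
  File "<stdin>", line 8, in rect
  File "h.py", line 5, in ray
    p=camera_params(cam);K=np.array(p["K"]);T=np.array(p["camera_from_world"])
ValueError: time passes only in moves, steps and waits
```

```bash
cat >> h.py <<'E'
import json,os
_cp=camera_params
if not os.path.exists("cam.json"):
    json.dump({c:{k:np.array(v).tolist() for k,v in _cp(c).items()} for c in("top","scene")},open("cam.json","w"))
_C=json.load(open("cam.json"))
def camera_params(c): return _C[c]
E
python3 - <<'E'
from h import *
t=cv2.imread("pics/top0.png");hsv=cv2.cvtColor(t,cv2.COLOR_BGR2HSV).astype(int)
def rect(mask,x0,x1,y0,y1,z,nm):
    m=np.zeros(mask.shape,np.uint8);m[y0:y1,x0:x1]=mask[y0:y1,x0:x1]
    m=cv2.morphologyEx(m,cv2.MORPH_OPEN,np.ones((3,3),np.uint8))
    n,l,s,_=cv2.connectedComponentsWithStats(m);k=1+np.argmax(s[1:,4])
    ys,xs=np.where(l==k);P=np.array([ray("top",(x,y),z)[:2] for x,y in zip(xs,ys)])
    r=cv2.minAreaRect((P*1000).astype(np.float32));print(nm,np.round(r[0],1),np.round(r[1],1),round(r[2],2),s[k,4])
gray=((hsv[:,:,1]<60)&(hsv[:,:,2]>70)).astype(np.uint8)
for nm,b in dict(slim=(272,336,190,262),mid=(214,270,185,250),wide=(145,210,192,250)).items():
    rect(gray,*b,.012,nm)
for n,p in dict(ul=(105,222),ll=(117,495),lr=(283,495),cBL=(97,515),cUL=(85,207),cBR=(299,513)).items():
    print(n,np.round(ray("top",(400+p[0]/4-.4,150+p[1]/4-.4),.012)[:2],4))
# mid can rim corners at z=.1065
for p in[(196,343),(212,438),(300,438),(294,340)]: print("midrim",np.round(ray("top",(400+p[0]/4-.4,150+p[1]/4-.4),.1065)[:2],4))
for p in[(157,337),(166,459),(290,458)]: print("widerim",np.round(ray("top",(400+p[0]/4-.4,150+p[1]/4-.4),.067)[:2],4))
for n,p,z in[("handletop",(272,75),.172),("post/boss",(252,215),.13),("barend",(258,418),.127),("barhandleend",(230,86),.127)]: print(n,np.round(ray("top",(400+p[0]/4-.4,150+p[1]/4-.4),z)[:2],4))
E
```

```text
slim [ 4.935e+02 -4.000e-01] [100.3 148.8] 85.04 3010
mid [510.2 134.3] [131.7 101.2] 3.45 2710
wide [502.6 276. ] [102.2 116.6] 85.43 2397
ul [ 0.531  -0.2696]
ll [ 0.3808 -0.2716]
lr [ 0.3813 -0.3609]
cBL [ 0.37   -0.2605]
cUL [ 0.5394 -0.2588]
cBR [ 0.3717 -0.3691]
midrim [ 0.4474 -0.2908]
midrim [ 0.4003 -0.2969]
midrim [ 0.4006 -0.34  ]
midrim [ 0.4492 -0.3393]
widerim [ 0.4573 -0.2818]
widerim [ 0.3942 -0.2843]
widerim [ 0.3952 -0.3476]
handletop [ 0.5637 -0.313 ]
post/boss [ 0.5066 -0.3139]
barend [ 0.4076 -0.3135]
barhandleend [ 0.5725 -0.3067]
```

The black-based holder at top px (448,240) fits: it holds the nested cans with the keeper bar over them. The purple one at (443,360) is the look-alike. The trays are slim (305,207), mid (242,196) and wide (180,195), each with its sample can at the far end. The turquoise tray at (204,314) is the decoy. The crop confirms the nested cans, with the handle at about (468,169) and the keeper close to 0 rad. Next I'll open the keeper.

Run:
```python
from h import *
print("t",read_time_s())
piv=np.array([.506,-.3137]);r=.058
H=lambda q,z:[piv[0]+r*np.cos(.012-q),piv[1]+r*np.sin(.012-q),z]
qs=read_qpos();best=None
for y in(np.pi/4,np.pi/4-np.pi):
    j=inverse_kinematics(H(0,.157),down(y));print(y,None if j is None else np.round(j,2))
    if j is not None and(best is None or abs(j[6])<best[0]): best=(abs(j[6]),y)
o=down(best[1])
move_gripper(.05,20)
move_ptp(H(0,.23),o);movel(H(0,.157),speed=.12)
move_gripper(.0,20);print("gap",read_finger_gap(),read_ft_force(),read_time_s())
for q in np.linspace(.2,1.6,8):
    movel(H(q,.157),speed=.1);print(round(q,2),np.round(read_ft_force(),1),np.round(read_eef_pos(),4))
move_gripper(.05);movel(H(1.6,.24),speed=.15)
save("top","top1");print(read_time_s())
for n in("keeper_handle","keeper_pivot"):
    for d in tip_of("top",n)[:2]: print(n,d)
t=cv2.imread("pics/top1.png")[150:300,400:520];cv2.imwrite("pics/crop2.png",cv2.resize(t,None,fx=4,fy=4,interpolation=2))
```

```text
t 1.4
0.7853981633974483 [ 0.76  0.5  -0.41  1.67  0.23  1.02  1.06]
-2.356194490192345 [ 0.4   0.46  0.06  1.69 -0.03  0.99 -1.89]
gap 0.017491958691854433 [-0.13733559  0.06952241  2.71723835] 4.5083
0.2 [3.3 3.  3.1] [ 0.5652 -0.3237  0.1583]
0.4 [ 6.9 -0.1  0.4] [ 0.5634 -0.3358  0.1583]
0.6 [10.6 -2.  -2.2] [ 0.5593 -0.3475  0.1584]
0.8 [ 9.  -3.6 -2. ] [ 0.5514 -0.358   0.1586]
1.0 [ 5.2 -3.7  1.5] [ 0.5403 -0.3656  0.1586]
1.2 [ 4.7 -3.1  3. ] [ 0.5291 -0.3705  0.1585]
1.4 [ 3.2 -2.1  5.4] [ 0.5174 -0.3728  0.1585]
1.6 [ 9.6 -2.5  1.7] [ 0.5092 -0.3725  0.1586]
7.8083
keeper_handle {'at': [457.4, 307.7], 'confidence': 0.77}
keeper_handle {'at': [496.4, 201.1], 'confidence': 0.62}
keeper_pivot {'at': [456.3, 337.8], 'confidence': 0.76}
```

Run:
```python
from h import *
move_j([1.057, 0.383, 0.044, 1.598, -0.018, 1.161, -0.05])
save("top","top2");save("scene","scene2")
for c in("top","scene"):
  for n,z in dict(mid_center=.0605,wide_center=.0395,keeper_handle=.1495).items():
    for d in tip_of(c,n)[:2]: print(c,n,np.round(d["at"],1),d["confidence"],np.round(ray(c,d["at"],z)[:2],4))
t=cv2.imread("pics/top2.png")[170:290,410:530];t=cv2.resize(t,(480,480),interpolation=2)
s=cv2.imread("pics/scene2.png")[145:265,140:260];s=cv2.resize(s,(480,480)[::1],interpolation=2)
cv2.imwrite("pics/crop3.png",cv2.resize(t,(600,600)));cv2.imwrite("pics/crop4.png",s);print(read_time_s())
```

```text
top mid_center [457.5 248.7] 0.59 [ 0.4276 -0.321 ]
top wide_center [452.9 251.8] 0.68 [ 0.424  -0.3173]
top keeper_handle [461.1 306.4] 0.81 [ 0.3078 -0.2968]
top keeper_handle [499.1 200.8] 0.66 [ 0.5073 -0.3777]
scene mid_center [211.  187.2] 0.78 [ 0.427 -0.315]
scene wide_center [215.7 197.6] 0.56 [ 0.4342 -0.3033]
scene keeper_handle [243.4 124.4] 0.86 [ 0.312  -0.2898]
scene keeper_handle [154.5 181.3] 0.62 [ 0.5128 -0.3696]
9.5583
```

View pics/crop3.png

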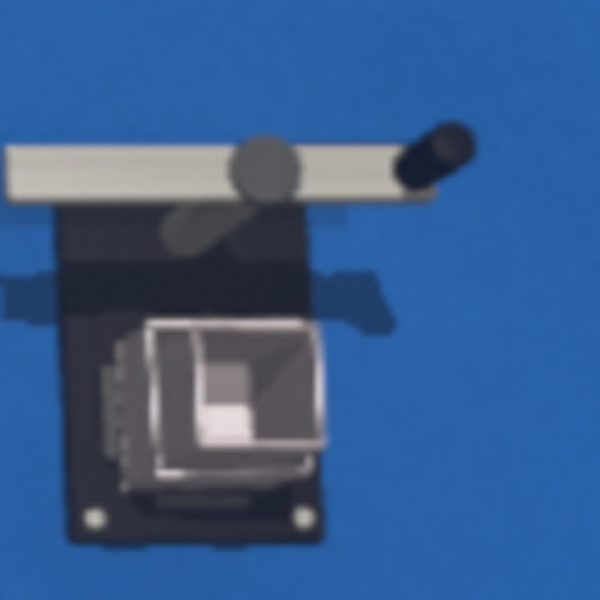

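The bar now lies square across the holder, so the keeper is fully open. The mid can's rim corners in the crop are about (194,324), (198,446), (327,444) and (318,320).

Run:
```python
from h import *
f=lambda p,z:ray("top",(410+p[0]/5-.4,170+p[1]/5-.4),z)[:2]
for z,C in((.1065,[(194,324),(198,446),(327,444),(318,320)]),(.067,[(147,320),(157,478),(312,472)])):
    P=np.array([f(p,z) for p in C]);print(np.round(P,4),np.round(P[[0,2]].mean(0),4),P.mean(0))
    print([round(float(np.degrees(np.arctan2(*(P[i]-P[i+1])[::-1]))),1) for i in range(len(P)-1)])
for y in(np.pi/2,-np.pi/2):
  for pos in([.4255,-.317,.2],[.501,.1325,.08],[.501,.276,.04]):
    j=inverse_kinematics(pos,down(y));print(y,pos,None if j is None else np.round(j,2))
```

```text
[[ 0.4493 -0.2905]
 [ 0.4009 -0.2902]
 [ 0.402  -0.3409]
 [ 0.4512 -0.3396]] [ 0.4256 -0.3157] [ 0.42584647 -0.31529941]
[-0.3, 91.3, -178.5]
[[ 0.4578 -0.2821]
 [ 0.3925 -0.284 ]
 [ 0.3954 -0.3474]] [ 0.4266 -0.3148] [ 0.41522555 -0.30451834]
[1.6, 92.6]
1.5707963267948966 [0.4255, -0.317, 0.2] [ 1.01  0.25 -0.5   1.91  0.14  1.01  2.01]
1.5707963267948966 [0.501, 0.1325, 0.08] [ 0.46  0.56 -0.94  2.    0.6   0.88  0.76]
1.5707963267948966 [0.501, 0.276, 0.04] [ 0.16  0.73 -0.93  1.89  0.75  0.91  0.44]
-1.5707963267948966 [0.4255, -0.317, 0.2] [ 0.61  0.22 -0.06  1.93  0.01  1.   -1.02]
-1.5707963267948966 [0.501, 0.1325, 0.08] [ 0.21  0.45 -0.64  2.01  0.37  0.8  -2.21]
-1.5707963267948966 [0.501, 0.276, 0.04] [-0.06  0.6  -0.63  1.9   0.49  0.8  -2.52]
```

```bash
cat >> h.py <<'E'
def setdown(xy,yaw,z0,zmin,open_to):
    movel([*xy,z0],speed=.12);pause(.15);f0=read_ft_force()[2];z=z0
    while z>zmin and read_ft_force()[2]-f0<3:
        z-=.001;movel([*xy,z],speed=.03)
    print("down",round(z,4),"dF",read_ft_force()[2]-f0,"eef",np.round(read_eef_pos(),4))
    move_gripper(open_to);pause(.1)
E
python3 - <<'E'
from h import *
c=[.426,-.3155];o=down(np.pi/2+.012)
move_gripper(.08,30)
move_ptp([*c,.17],o);movel([*c,.0915],speed=.1)
move_gripper(.0,30);print("gap",read_finger_gap(),read_grasp_force(),np.round(read_eef_pos(),4),np.round(read_ft_force(),1),read_time_s())
movel([*c,.19],speed=.06);movel([*c,.25],speed=.15)
print("gap",read_finger_gap(),read_grasp_force(),np.round(read_eef_pos(),4),read_time_s())
save("scene","scene3");save("top","top3")
a=cv2.imread("pics/scene3.png")[60:280,100:340];b=cv2.imread("pics/top3.png")[130:350,340:580]
cv2.imwrite("pics/crop5.png",cv2.resize(np.hstack([a,b]),None,fx=1.65,fy=1.65,interpolation=2))
E
```

```text
gap 0.0494645989679397 33.63893687725067 [ 0.4266 -0.3156  0.0924] [-1.   1.4  4.4] 13.0583
gap 0.049857758981022814 33.11484396457672 [ 0.4257 -0.3154  0.2497] 15.4
```

View pics/crop5.png

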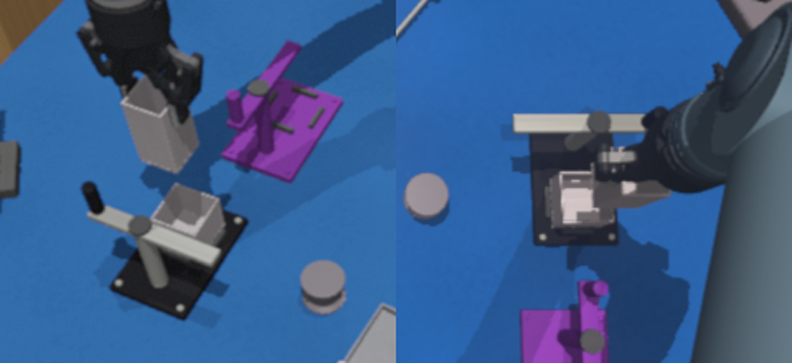

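The mid can is held clear in the gripper. The wide can is still standing in the holder at about (187,215) in the left half of the picture, and the keeper is open. Next I'll place the mid can.

Run:
```python
from h import *
y=.06;c=[.501,.1325]
move_ptp([*c,.25],down(np.pi/2+y));movel([*c,.13],speed=.2)
setdown(c,y,.085,.077,.075)
movel([*c,.2],speed=.2);print(read_time_s())
# wide can
w=[.4265,-.3148];o=down(np.pi/2+.03)
move_ptp([*w,.22],o)
save("top","top4");save("scene","scene4")
for n in("mid_center","sample_mid_center"):
  for cam in("top","scene"):
    for d in tip_of(cam,n)[:2]: print(cam,n,np.round(d["at"],1),d["confidence"],np.round(ray(cam,d["at"],.049)[:2],4))
a=cv2.imread("pics/scene4.png")[180:420,260:500];b=cv2.imread("pics/top4.png")[110:350,140:380]
cv2.imwrite("pics/crop6.png",cv2.resize(np.hstack([a,b]),None,fx=1.65,fy=1.65,interpolation=2));print(read_time_s())
```

```text
down 0.08 dF 8.319103867262172 eef [0.5012 0.1327 0.0809]
21.0667
top mid_center [237.2 213.1] 0.64 [0.5018 0.137 ]
scene mid_center [397.4 301.9] 0.92 [0.504 0.133]
scene mid_center [330.4 296.7] 0.4 [0.5472 0.0149]
top sample_mid_center [233.4 163.5] 0.63 [0.6102 0.1489]
scene sample_mid_center [384.3 356.1] 0.8 [0.6124 0.1489]
23.0333
```

View pics/crop6.png

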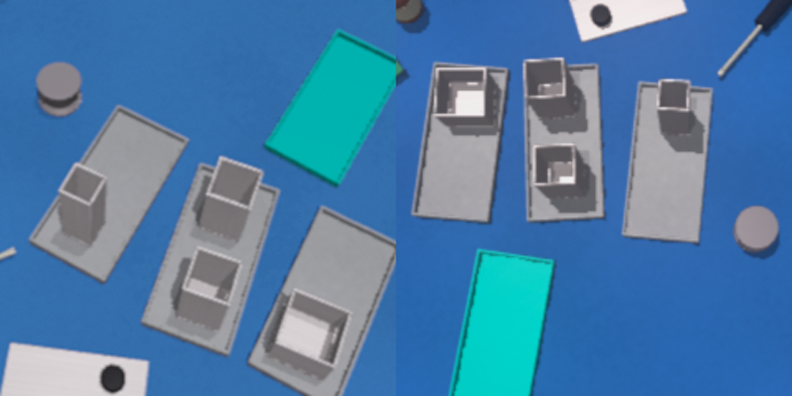

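The mid can stands upright in the middle tray, with its sample untouched. Now the wide can.

Run:
```python
from h import *
w=[.4265,-.3148]
move_gripper(.085,30)
movel([*w,.12],speed=.2);movel([*w,.051],speed=.08);print(np.round(read_ft_force(),1))
move_gripper(.0,30);print("gap",read_finger_gap(),read_grasp_force(),np.round(read_eef_pos(),4),read_time_s())
movel([*w,.09],speed=.08);movel([*w,.25],speed=.2)
print("gap",read_finger_gap(),read_grasp_force())
y=-.08;c=[.501,.276]
move_ptp([*c,.22],down(np.pi/2+y));movel([*c,.1],speed=.2)
setdown(c,y,.047,.0385,.085)
movel([*c,.2],speed=.15)
move_j([1.057, 0.383, 0.044, 1.598, -0.018, 1.161, -0.05]);print(read_time_s())
save("top","top5");save("scene","scene5")
for n,z in(("mid_center",.049),("wide_center",.0305),("sample_wide_center",.0305),("keeper_handle",.15)):
  for cam in("top","scene"):
    for d in tip_of(cam,n)[:2]: print(cam,n,np.round(d["at"],1),d["confidence"],np.round(ray(cam,d["at"],z)[:2],4))
```

```text
[ 0.   0.1 -0.1]
gap 0.06374246578192107 34.17577564716339 [ 0.4272 -0.3151  0.0518] 25.2833
gap 0.06357543991326844 33.770073652267456
down 0.042 dF 6.956050320365045 eef [0.501  0.2761 0.0428]
36.5583
top mid_center [242.6 211.8] 0.87 [0.5047 0.1258]
scene mid_center [396.8 303.3] 0.56 [0.5072 0.133 ]
top wide_center [174.2 213.1] 0.84 [0.5049 0.2749]
top wide_center [310.4 174.4] 0.32 [ 0.5931 -0.0156]
scene wide_center [469.5 336.5] 0.77 [0.5044 0.2775]
scene sample_wide_center [447.5 383.5] 0.93 [0.6053 0.2673]
scene sample_wide_center [311.9 303.2] 0.69 [ 0.5662 -0.0147]
top keeper_handle [500.1 202.4] 0.93 [ 0.5041 -0.3792]
top keeper_handle [458.4 306.5] 0.58 [ 0.3076 -0.2917]
scene keeper_handle [243.4 123.9] 0.76 [ 0.3112 -0.2902]
scene keeper_handle [156.3 180.7] 0.57 [ 0.5104 -0.367 ]
```

View pics/scene5.png

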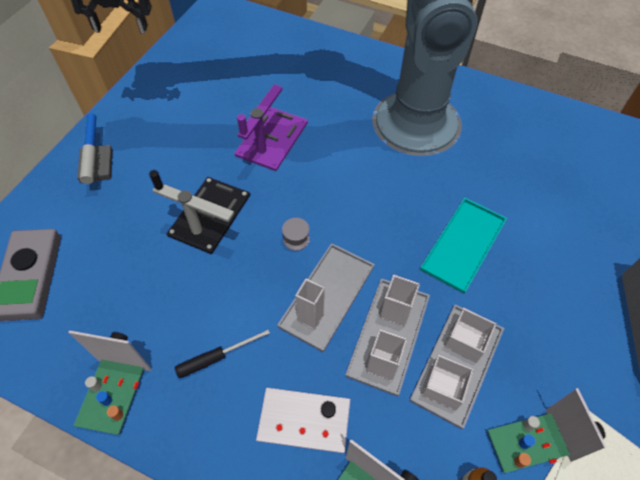

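View pics/top5.png

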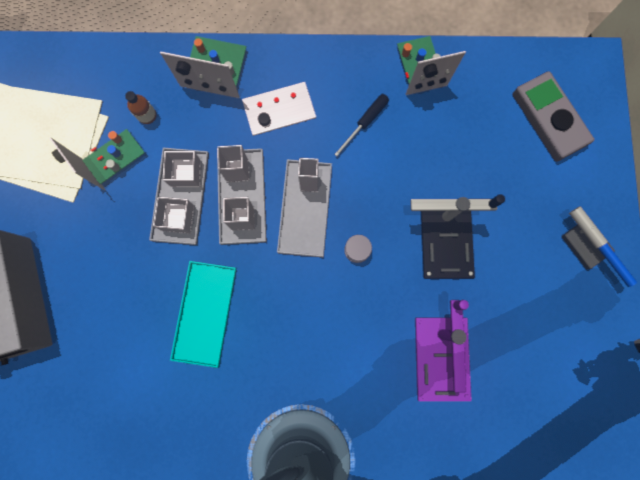

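In the top picture the mid can stands at (238,211) and the wide can at (174,215), each upright in the tray of its size. The keeper is open, with its handle at (498,201), and the samples, spool and screwdriver have not moved. The arm is clear of everything.

```bash
python3 -c "
from bench import *
print(sign_off())"
```

```text
the job is handed in; nothing more can be done
None
```

I handed the job in at about 37 s of robot time: the keeper is fully open, the mid and wide cans stand upright in their own trays, and nothing else shows as moved in the final pictures; `sign_off()` gave no verdict.

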